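# Hang the last glaze sample and serve its jar

### The job

The glaze carousel has a post in front of each jar for that glaze's fired sample ring, and one post is still empty: take the small white ring lying on the bench and lower it over the empty post until it rests flat on the post's shoulder, without letting it drop. Turn the carousel by the wooden bar handle on top until the jar behind that post is at the front, its post squarely in line with the aluminium drip tray, and do not upset the jars. Finish while still gripping the handle and holding the carousel still there: do not let go.

Things in the scene. Friction and masses are not known exactly. Their poses are not given: they have to be found in the camera images.
- stand: fixed dark steel foot of the carousel with a shallow aluminium drip tray (130 mm wide, 48 mm deep, 20 mm high) sticking out on its front side, toward the robot. Origin on the carousel's axis, at bench level; the drip tray lies along its own -x, its centre 169 mm from the axis; its yaw varies by about 0.3 rad
- front (a point): fixed point 122 mm from the axis toward the drip tray's centre, 89 mm above the bench: empty_post comes here when its jar is at the front
- axis (a point): point on the carousel's vertical axis, 89 mm above the bench; its frame turns with the carousel. Four wells with jars stand 58 mm from the axis, at 90 degree steps; in front of each jar, on the same radius, a post 122 mm from the axis. The other three posts already carry sample rings like sample_ring, fixed to them. In this frame the empty post lies along -x and the handle bar along x
- carousel (a joint): turntable angle, rad, relative to where it stood at the start of the run (always 0 then), growing counter-clockwise seen from above. The wooden deck (282 mm across, top 44 mm above the bench) turns freely either way, more than a full turn, with light friction (about 0.05 N m), and stays where it is left
- empty_post (a point): centre of the shoulder of the post that is empty at the start, 89 mm above the bench; turns with the carousel. Wooden post: up to 28 mm wide below, 26 mm at this shoulder, above it a pin 16 mm in diameter and 37 mm tall with a tapered tip. The jar behind it (toward the axis) leaves about 6 to 12 mm beside a seated ring, so grip the ring along the tangent (across the radius) when lowering it
- sample_ring: small white glazed ceramic ring, outside 44 mm, bore 20 mm, height 22 mm, about 50 g; lies flat on the bench to the right of the carousel at the start (a larger raw clay ring on the bench is not it). Origin at the centre of its underside, z up
- handle: wooden bar handle 84 mm long, 16 mm thick, 28 mm high on the carousel's 12 mm thick steel column, fixed to the turning deck. Origin at the centre of its underside, 172 mm above the bench; the bar lies along its own x (thickness along y), top at 200 mm
- grip (a point): centre of the handle bar, on the carousel's axis, 186 mm above the bench: grip here from above across the 16 mm thickness
- jar0: glaze jar with screw lid, 65 mm diameter, 91 mm high, 0.2 kg; standing loose in one of the carousel's four wells (a well is the space between four 14 mm high brass pins, leaving the jar 3 mm play all round). Origin at the centre of its underside, z up. Which jar stands in which well changes; all jars are 44 mm above the bench
- jar1: glaze jar with screw lid, 65 mm diameter, 91 mm high, 0.2 kg; standing loose in one of the carousel's four wells (a well is the space between four 14 mm high brass pins, leaving the jar 3 mm play all round). Origin at the centre of its underside, z up. Which jar stands in which well changes; all jars are 44 mm above the bench
- jar2: glaze jar with screw lid, 65 mm diameter, 91 mm high, 0.2 kg; standing loose in one of the carousel's four wells (a well is the space between four 14 mm high brass pins, leaving the jar 3 mm play all round). Origin at the centre of its underside, z up. Which jar stands in which well changes; all jars are 44 mm above the bench
- jar3: glaze jar with screw lid, 65 mm diameter, 91 mm high, 0.2 kg; standing loose in one of the carousel's four wells (a well is the space between four 14 mm high brass pins, leaving the jar 3 mm play all round). Origin at the centre of its underside, z up. Which jar stands in which well changes; all jars are 44 mm above the bench

How it is judged:
On the way, in this order (a step that is already met when the one before it is completed fails the run):
1. the sample ring rests flat on the shoulder of the empty post, let go (horizontal distance between sample_ring and empty_post below 0.006 m and z of sample_ring in the frame of empty_post between -0.006 and 0.004 m and angle between sample_ring's own z axis and vertical below 0.12 rad and contact force between the fingers and sample_ring below 0.1 N), for 0.3 s.
2. the handle is gripped with that post in line with the drip tray and the carousel at rest (horizontal distance between empty_post and front below 0.018 m and contact force between the fingers and handle above 3 N and velocity of joint carousel between -0.05 and 0.05 rad/s), for 0.3 s.
At the end, for the whole second after the job is handed in: Sample ring flat on its post's shoulder (4 mm high, 6 mm off centre at most); that post within 18 mm of the line to the drip tray; fingers press the handle with over 3 N; carousel slower than 0.05 rad/s; jars upright in their wells (all of step 2 and horizontal distance between sample_ring and empty_post below 0.006 m and z of sample_ring in the frame of empty_post between -0.006 and 0.004 m and angle between each of sample_ring, jar0, jar1, jar2, jar3's own z axis and vertical below 0.12 rad and horizontal distance between each of jar0, jar1, jar2, jar3 and axis below 0.066 m and height (world z) of each of jar0, jar1, jar2, jar3 below 0.05 m); the arm keeps its last pose, push and grip.
It fails at once if the sample ring is let fall down the post, faster than 0.45 m/s (horizontal distance between sample_ring and empty_post below 0.01 m and z of sample_ring in the frame of empty_post between 0.003 and 0.04 m and linear speed of sample_ring above 0.45 m/s).
It fails at once if a jar is knocked over (angle between any of jar0, jar1, jar2, jar3's own z axis and vertical above 0.5 rad).
It also fails if it takes over 67 s, if anything falls off the work surface, if the arm or the gripper's body presses on something with over 40 N, if the wrist force passes 120 N, or if a joint passes its speed limit or range.

### The arm

A 6-joint arm with a two-finger parallel gripper is mounted at the origin on a cart in front of the work surface, level with it; the furniture and walls round the work are solid. World frame = base frame: x ahead of the robot, y to its left, z up, the work surface at z = 0. Lengths are in m, angles in rad, forces in N, time in s.
With the tool pointing down it reaches from about 0.3 to 0.875 m from the base axis. Payload 6.4 kg.
Tool frame: the origin (TCP) lies midway between the tips of the shut fingers; the grasp point (between the pads) lies 19 mm behind it (ctrl.tcp_to_grasp is the distance from the TCP to the grasp point, in m); z points along the fingers, y is the direction in which the jaws open and shut (so a half turn about z gives the same grasp; the last joint's range is limited). The gripper opens to 85 mm and grips with 20 to 120 N. Pads are 22 mm wide; open, the fingers measure 114 mm over their backs; the gripper's body (76 mm by 85 mm) begins 54 mm behind the grasp point. The pads swing forward as they close: fully open they stand 13 mm farther back than shut.
Start: joints at [0.966, 0.181, 1.607, -0, 1.354, -0.206], TCP at [0.223, 0.53, 0.231] pointing down, gripper open.
Joint ranges: [-2.99, 2.99], [-0.89, 2.07], [0.3, 2.58], [-1.14, 4.28], [0, 2.63], [-3.12, 3.12]. Speed limits (rad/s): [2.57, 2.57, 3.01, 3.14, 3.14, 3.14].

### API

Orientations are given as a unit quaternion [w, x, y, z].
In Python, from bench import monitor, imaging, order, spotter, ctrl gives the robot as it stands.
- The arm moves only by the shell command python3 -m pendant 'ROWS'. ROWS is JSON, a list that holds one entry, the list of rows, each a list of 5 numbers: the shift along the world's x, y, z in mm, then the turn about the world's z in degrees, then the finger opening in mm, from 0 to 85.4. A call has 1 to 8 rows; each row shifts and turns the commanded pose from where the row before left it; what a row does not reach is not made up. A row lasts 1/8 s, in which the tool goes at most 62.5 mm and 10.7 degrees, less where a joint would pass 70% of its speed; a pose out of reach is approached as far as the arm can. A call with a gripper value outside its range is refused whole. The fingers move at their own pace and stop on an object; the grip force is fixed at half the most. Time passes only in rows, so rows that do not move let the fingers close. It gives the time, the measured TCP pose, the force and the opening at its end, in the units of the state.
- monitor.get_obs(): the state, without advancing time (a new reading comes with each control period).
- imaging.camera(name): name is "scene" or "top" or "wrist"; returns a dict with "img" (420x560x3 uint8, red, green, blue), "vfov" (degrees; the focal length in pixels is half the picture's height over the tangent of half this angle, whatever the lens; pixels are square), "cx", "cy" (the principal point, pixels), "origin" and "orientation" of the camera in the world. Camera axes: x right, y down, z forward; pixel columns grow to the right and rows downward; lengths in m; the calibration is good to about 2 mm. A picture is of the moment at which its call begins. There is no depth.
- order.hand_in(): hands the job in, once; it reports no verdict.
Trained networks look in the newest picture that a camera, given by its name, has taken for a name from the list of things; names that differ only in an ending like _2 or _b are one class to them, and where a whole thing is asked for, a point or a joint stands for the part that bears it (a point fixed in the world has none). Each returns a list of dicts, best first, with "confidence" (0 to 1); they miss things now and then, are a little off and sometimes report something else, mostly with a low value. They report only what shows in the picture. A call takes as long as a camera call.
- spotter.recognise(camera, thing): "at" ([x, y, z] in m, in the coordinates of the camera as it stood for that picture, good to about 4 mm: the middle of the surface that is visible of it).
- spotter.tip_of(camera, thing): "at" ([x, y, z] in m, in the coordinates of the camera as it stood for that picture, good to about 4 mm: a listed point, or the origin of a listed thing).
The state is a dict: "time_s": time; "q": joint angles; "dq": joint speeds; "joint_efforts": joint torques, N m; "eef_pos": TCP position; "eef_rot": TCP orientation; "wrist_force": force on the tool from outside, world axes, zero at the start; "torque": the same for the moment, N m; "opening": opening from 0.0 (shut) to 1.0 (fully open).
Only numpy, scipy, OpenCV 4.12 (cv2) and the standard library are available. Lean on these libraries where they do the work, as an engineer would, in place of code of your own. Each camera call takes 0.05 s, during which the arm holds its last target. There are 200 camera calls.

## Working session

There is one attempt and no reset: what is moved stays moved. The work goes in short steps, Python scripts to look and compute and a shell command to move; the robot and the scene stay as the last step left them, time stands still between calls to the robot, and variables do not carry over. Pictures are saved under pics/ and viewed, about 8 in all and at most 12, crops included, and the job is handed in when it is done.

```bash
mkdir -p pics
cat > h.py <<'E'
import numpy as np, cv2
from scipy.spatial.transform import Rotation as R
from bench import monitor, imaging, order, spotter, ctrl
def rot(q): return R.from_quat([q[1],q[2],q[3],q[0]])
def cam(n,save=None):
    c=imaging.camera(n)
    if save: cv2.imwrite('pics/'+save,c['img'][:,:,::-1])
    return c
def W(c,p): return rot(c['orientation']).apply(p)+np.array(c['origin'])
def find(n,c,thing,f='tip_of',k=2):
    return [(np.round(W(c,d['at'])*1000,1).tolist(),round(d['confidence'],2)) for d in getattr(spotter,f)(n,thing)[:k]]
def F(c): return c['img'].shape[0]/2/np.tan(np.radians(c['vfov'])/2)
def ray(c,u,v,z):
    d=rot(c['orientation']).apply([(u-c['cx'])/F(c),(v-c['cy'])/F(c),1]); o=np.array(c['origin'])
    return np.round((o+d*(z-o[2])/d[2])*1000,1)
def proj(c,p):
    q=rot(c['orientation']).inv().apply(np.array(p)/1000-np.array(c['origin'])); return q[:2]/q[2]*F(c)+[c['cx'],c['cy']]
def st():
    o=monitor.get_obs(); print(o['time_s'],np.round(o['eef_pos'],4),'R',np.round(rot(o['eef_rot']).as_matrix(),3).tolist(),'f',np.round(o['wrist_force'],1),o['opening'],np.round(o['q'],2))
E
python3 - <<'E'
from h import *
st()
for n in ['top','scene']:
    c=cam(n,n+'1.png')
    print(n,c['vfov'],np.round(c['origin'],3),c['cx'],c['cy'])
    for t in ['stand','front','axis','empty_post','sample_ring','handle','grip']:
        print(t,find(n,c,t))
E
```

```text
0.0 [0.2229 0.5294 0.2304] R [[-0.922, 0.388, -0.001], [0.388, 0.922, -0.001], [0.0, -0.002, -1.0]] f [0.4 0.3 0.4] 0.999023740996806 [ 0.97  0.18  1.61  0.    1.35 -0.21]
top 54.84871948878109 [ 0.379 -0.092  1.136] 280.45939322073554 217.9245575793022
stand []
front [([436.3, -77.3, 88.3], 0.77), ([554.6, -48.9, 185.0], 0.37)]
axis [([551.8, -49.3, 87.4], 0.94)]
empty_post [([665.9, -108.5, 86.4], 0.92)]
sample_ring [([411.3, -330.5, 1.1], 0.67)]
handle [([553.4, -48.4, 172.7], 0.5)]
grip []
scene 42.72834268914645 [-0.171 -0.685  0.82 ] 281.84496183758915 213.7580368048493
stand []
front []
axis [([554.3, -48.9, 93.5], 0.83), ([608.3, -76.3, 42.8], 0.64)]
empty_post [([662.9, -105.0, 93.5], 0.92)]
sample_ring [([409.6, -327.9, 2.7], 0.96)]
handle [([556.1, -49.7, 171.5], 0.92)]
grip [([555.2, -49.9, 187.5], 0.72), ([662.1, -101.7, 92.9], 0.38)]
```

```bash
python3 -c "
import cv2,numpy as np
a=cv2.imread('pics/top1.png');b=cv2.imread('pics/scene1.png')
cv2.imwrite('pics/both.png',cv2.resize(np.vstack([a,b]),(400,600)))"; python3 -c "help" | head -1
```

```text
(no output)
```

View pics/top1.png

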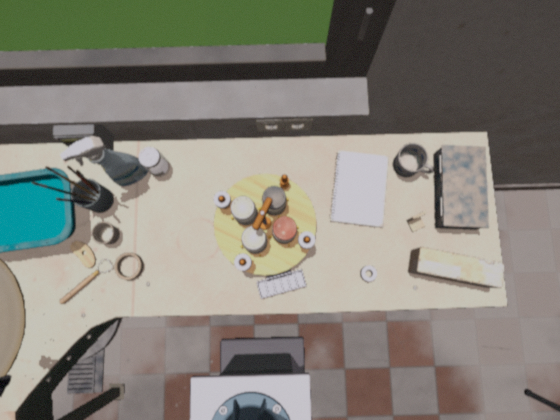

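The top view shows the empty post at pixel (285,182), on the far side. The white ring is at (369,273) and the tray at (282,285). I'll go above the ring with the jaws along the post's tangent, about 62.6°.

```bash
python3 -m pendant '[[[11,-53,0,0,85],[12,-54,0,0,85],[12,-54,0,0,85],[12,-54,0,0,85],[12,-54,0,0,85],[12,-54,0,0,85],[12,-54,0,0,85],[12,-54,0,0,85]]]' && python3 -m pendant '[[[12,-54,0,0,85],[12,-54,0,0,85],[12,-54,0,0,85],[12,-54,0,0,85],[12,-54,0,0,85],[12,-54,0,0,85],[12,-54,-20,-2.6,85],[8,-50,-20,-2,85]]]'
python3 - <<'E'
from h import *
st()
c=cam('wrist','w1.png'); print(np.round(c['origin'],3),c['vfov'])
for t in ['sample_ring','front','empty_post','axis']: print(t,find('wrist',c,t))
c=cam('scene')
for t in ['sample_ring','front','empty_post','axis','stand']: print(t,find('scene',c,t))
c=cam('top','t2.png')
for t in ['sample_ring','front','empty_post','axis','stand']: print(t,find('top',c,t))
# ring blob in wrist image
E
```

```text
time_s: 1.8
eef_pos: [0.3185, 0.0973, 0.2317]
eef_rot: [0.001, 0.198, 0.98, 0.0]
wrist_force: [1.3, -0.4, -0.0]
opening: 0.997
time_s: 2.8
eef_pos: [0.4107, -0.3314, 0.1911]
eef_rot: [0.001, 0.238, 0.971, -0.0]
wrist_force: [1.0, 0.7, 0.1]
opening: 0.998
2.8 [ 0.4107 -0.3314  0.1911] R [[-0.887, 0.463, 0.001], [0.463, 0.887, -0.001], [-0.001, -0.0, -1.0]] f [1.  0.7 0.1] 0.9975834586567536 [-0.9   0.11  1.77  0.    1.26 -1.99]
[ 0.343 -0.295  0.334] 61.95921494015649
sample_ring [([410.3, -331.8, 4.5], 0.64)]
front []
empty_post []
axis []
sample_ring [([412.3, -328.4, 1.8], 0.84)]
front []
empty_post [([665.1, -101.9, 92.6], 0.95)]
axis [([550.2, -51.6, 93.2], 0.94)]
stand []
sample_ring [([413.0, -327.8, -0.7], 0.5)]
front [([437.3, -82.1, 89.2], 0.58)]
empty_post [([660.2, -109.0, 91.5], 0.84)]
axis [([554.1, -49.4, 88.9], 0.95)]
stand [([436.7, -79.1, 86.5], 0.35)]
```

View pics/w1.png

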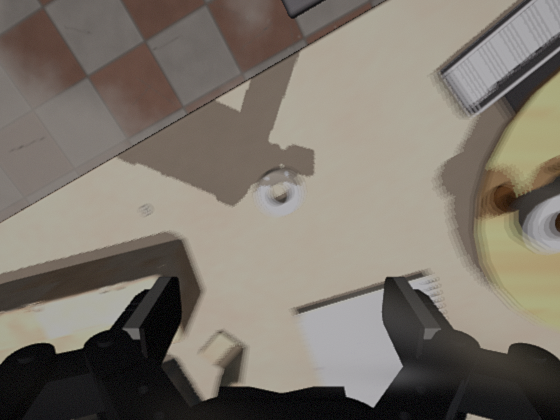

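The wrist view, blurred by the motion, shows the ring at (280,193), roughly centred between the jaws. Next I'll lower, settle and refine by pixels, and also measure the tray and posts in the top image.

```bash
python3 -m pendant '[[[0,1,-40,0,85],[0,1,-30,0,85],[0,0,0,0,85],[0,0,0,0,85]]]'
cat > tmp.py <<'E'
from h import *
st()
c=cam('wrist','w2.png')
print(find('wrist',c,'sample_ring'))
t=cam('top')
big=cv2.resize(t['img'][150:310,200:390],None,fx=4,fy=4,interpolation=cv2.INTER_CUBIC)[:,:,::-1]
g=c['img'][:,:,::-1]
cv2.imwrite('pics/mix.png',np.hstack([big[:600,:500],np.vstack([cv2.resize(g,(300,225)),np.zeros((375,300,3),np.uint8)])]))
for p in [(285,182),(222,200),(242,263),(307,241)]: print(p,ray(t,*p,.115))
print('tray',ray(t,282,285,.02),'ring',ray(t,369,273,.022))
hsv=cv2.cvtColor(c['img'],cv2.COLOR_RGB2HSV)
m=((hsv[:,:,1]<40)&(hsv[:,:,2]>120)).astype(np.uint8)
n,l,s,ce=cv2.connectedComponentsWithStats(m)
for i in range(1,n):
    if s[i,4]>500: print(s[i],ce[i],ray(c,*ce[i],.022))
E
python3 tmp.py
```

```text
time_s: 4.15
eef_pos: [0.4108, -0.3278, 0.1224]
eef_rot: [0.001, 0.237, 0.971, -0.0]
wrist_force: [0.4, 0.4, 0.4]
opening: 0.995
4.15 [ 0.4108 -0.3278  0.1224] R [[-0.887, 0.461, 0.001], [0.461, 0.887, -0.001], [-0.001, -0.001, -1.0]] f [0.4 0.4 0.4] 0.9947563156448429 [-0.9   0.2   1.82  0.    1.12 -1.99]
[]
(285, 182) [ 649.8 -106.9  115. ]
(222, 200) [606.3  56.9 115. ]
(242, 263) [443.    6.9 115. ]
(307, 241) [ 494.2 -158.3  115. ]
tray [386.6 -92.1  20. ] ring [ 412.7 -330.1   22. ]
[     0      0    560    407 103149] [323.05014106 211.81544174] [ 424.3 -300.2   22. ]
[ 495    9   65  110 3377] [533.32810187  62.6727865 ] [ 396.  -137.4   22. ]
[ 197   63   64   58 1592] [232.91834171  94.13819095] [ 323.4 -318.    22. ]
[   0   91  115  119 8342] [ 44.47974107 141.86274275] [ 290.6 -448.1   22. ]
```

View pics/mix.png

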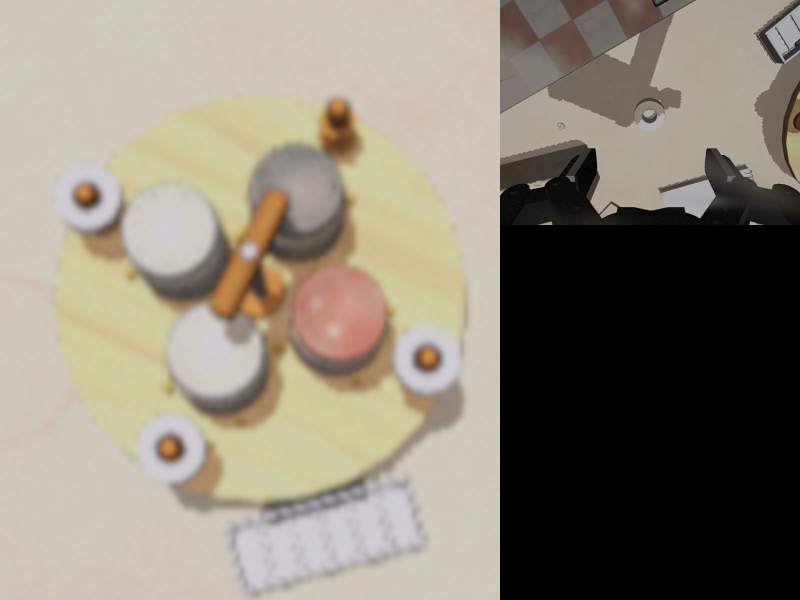

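View pics/w2.png

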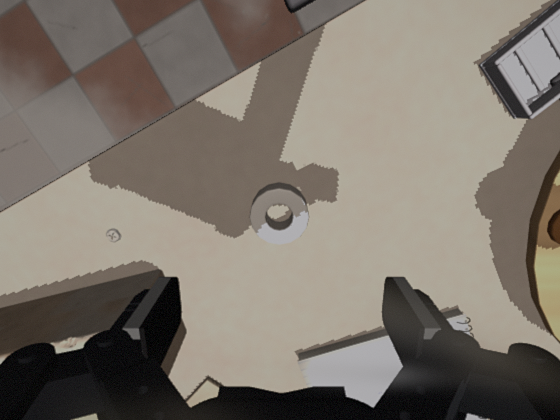

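Crop: the ringed posts are at crop (90,200), (171,448) and (428,358), the bare pin tip is at (338,106), and the tray centre is near (328,535). Wrist view: the ring's top is centred near (279,212). Now computing from these.

Run:
```python
from h import *
t=cam('top'); w=cam('wrist')
P=lambda u,v,z: ray(t,200+u/4,150+v/4,z)
a,b,o=P(90,200,.111),P(428,358,.111),P(171,448,.111)
ax=(a+b)/2; e=P(338,103,.124); h=P(249,250,.2)
tr=P(328,535,.02)
print(a,b,o,'axis',ax,'hub',h,'pin',e,'tray',tr)
print('ang',[np.degrees(np.arctan2(*(q-ax)[[1,0]])) for q in (a,b,o,e,tr)],[np.hypot(*(q-ax)[:2]) for q in (a,b,o,e,tr)])
print('tray edge dirs',[np.degrees(np.arctan2(*(P(*p,.02)-P(*q,.02))[[1,0]])) for p,q in [((408,480),(232,527)),((425,542),(247,592))]])
print('ring w',ray(w,279,212,.022), ray(w,250,212,.022),ray(w,308,212,.022), 'tip?',proj(w,[410.8,-327.8,20]))
```

```text
[607.1  56.2 111. ] [ 498.5 -158.7  111. ] [445.8   5.4 111. ] axis [552.8  -51.25 111.  ] hub [554.7 -50.1 200. ] pin [ 664.  -105.9  124. ] tray [390.  -92.2  20. ]
ang [np.float64(63.190187509293914), np.float64(-116.80981249070604), np.float64(152.10149883874118), np.float64(-26.172124721681893), np.float64(-165.88097716394913)] [np.float64(120.39099841765581), np.float64(120.39099841765577), np.float64(121.07114643877783), np.float64(123.90344022665397), np.float64(167.87120807333218)]
tray edge dirs [np.float64(-76.6459500495756), np.float64(-76.0081116844384)]
ring w [ 409.9 -329.1   22. ] [ 400.1 -347.9   22. ] [ 419.6 -310.3   22. ] tip? [281.16070234 211.48426038]
```

```bash
python3 -m pendant '[[[-1,-1,-40,0,85],[0,0,-40,0,85],[0,0,-30,0,85],[0,0,-12,0,85],[0,0,0,0,85],[0,0,0,0,60],[0,0,0,0,30],[0,0,0,0,30]]]' && python3 -m pendant '[[[0,0,0,0,30],[0,0,0,0,30],[0,0,0,0,30],[0,0,0,0,30]]]'
python3 - <<'E'
from h import *
st()
E
```

```text
time_s: 5.4
eef_pos: [0.4101, -0.329, 0.0007]
eef_rot: [0.001, 0.237, 0.971, -0.001]
wrist_force: [-1.2, 0.2, 6.5]
opening: 0.481
time_s: 5.9
eef_pos: [0.4101, -0.329, 0.0007]
eef_rot: [0.001, 0.237, 0.971, -0.001]
wrist_force: [-0.6, 1.2, 7.1]
opening: 0.487
5.9 [ 0.4101 -0.329   0.0007] R [[-0.887, 0.461, 0.002], [0.461, 0.887, -0.002], [-0.002, -0.001, -1.0]] f [-0.6  1.2  7.1] 0.4874720157152379 [-0.9   0.41  1.86  0.    0.87 -1.99]
```

```bash
python3 -m pendant '[[[0,0,20,0,30],[0,0,40,0,30],[0,0,50,0,30],[0,0,50,0,30],[0,0,30,0,30],[11,10,0,0,30],[30,27,0,0,30],[34,30,0,0,30]]]' && python3 -m pendant '[[[34,30,0,0,30],[34,30,0,0,30],[34,30,0,0,30],[34,30,0,0,30],[28,25,0,0,30],[14,12,-10,0,30],[0,0,-30,0,30],[0,0,0,0,30]]]' && python3 -m pendant '[[[0,0,0,0,30],[0,0,0,0,30],[0,0,0,0,30]]]'
python3 - <<'E'
from h import *
st()
c=cam('wrist','w3.png')
for t in ['sample_ring','empty_post','axis']: print(t,find('wrist',c,t))
for n in ['scene','top']:
    c=cam(n,n+'3.png')
    for t in ['sample_ring','empty_post']: print(n,t,find(n,c,t))
E
```

```text
time_s: 6.9
eef_pos: [0.4844, -0.2596, 0.1878]
eef_rot: [-0.001, 0.238, 0.971, 0.001]
wrist_force: [0.2, 0.2, -0.1]
opening: 0.485
time_s: 7.9
eef_pos: [0.6592, -0.1031, 0.1444]
eef_rot: [-0.004, 0.237, 0.971, 0.0]
wrist_force: [0.5, -0.6, -1.0]
opening: 0.487
time_s: 8.28
eef_pos: [0.6627, -0.1046, 0.1505]
eef_rot: [0.001, 0.238, 0.971, -0.0]
wrist_force: [0.5, -0.4, 0.2]
opening: 0.484
8.275 [ 0.6627 -0.1046  0.1505] R [[-0.887, 0.461, 0.002], [0.461, 0.887, -0.001], [-0.002, 0.0, -1.0]] f [ 0.5 -0.4  0.2] 0.4837470720408423 [-0.33  0.46  1.42 -0.    1.26 -1.42]
sample_ring [([664.9, -108.0, 154.3], 0.9)]
empty_post [([668.6, -110.6, 87.5], 0.88)]
axis [([665.6, -108.6, 90.5], 0.37)]
scene sample_ring [([665.4, -104.6, 150.7], 0.63), ([501.3, -18.8, 44.1], 0.23)]
scene empty_post [([664.8, -105.7, 93.9], 0.86)]
top sample_ring [([665.8, -103.4, 149.9], 0.59)]
top empty_post [([663.1, -106.2, 86.4], 0.58)]
```

View pics/w3.png

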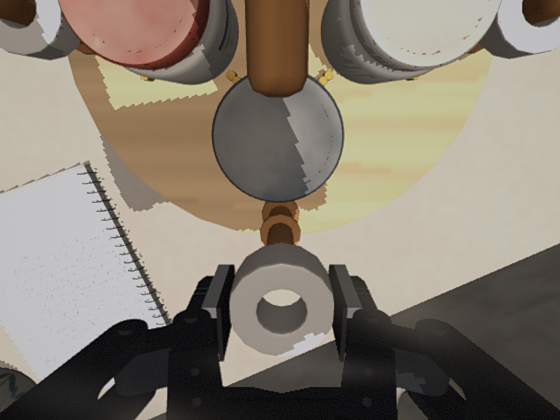

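The ring is gripped and level, with its centre at (282,310), and the post is straight behind it at column 280. I'll overlay the predicted post and ring circles on zoomed wrist and scene crops to check the radial alignment.

```bash
cat > ov.py <<'E'
from h import *
import sys
post=[float(x) for x in sys.argv[1:3]]; ring=[float(x) for x in sys.argv[3:6]]
out=[]
th=np.linspace(0,2*np.pi,60)
for n,wd in [('wrist',140),('scene',70)]:
    c=cam(n); img=np.ascontiguousarray(c['img'][:,:,::-1]); 
    u,v=proj(c,[*post,110]); s=560/wd if n=='scene' else 4
    x0,y0=int(u-50 if n=='wrist' else u-30),int(v-60 if n=='wrist' else v-40)
    w,h=(100,150) if n=='wrist' else (60,90)
    k=600//h
    big=cv2.resize(img[y0:y0+h,x0:x0+w],None,fx=k,fy=k,interpolation=cv2.INTER_CUBIC)
    def circ(p,z,r,col):
        pts=np.array([(proj(c,[p[0]+r*np.cos(a),p[1]+r*np.sin(a),z])-[x0,y0]+.5)*k for a in th]).astype(int)
        cv2.polylines(big,[pts],True,col,1)
    circ(post,89,13,(0,255,0)); circ(post,89,8,(0,255,255)); circ(post,120,8,(255,255,0)); circ(post,44,14,(0,0,255))
    circ(ring,ring[2],22,(255,0,0)); circ(ring,ring[2]+22,22,(255,0,255)); circ(ring,ring[2]+22,10,(255,0,255))
    out.append(np.pad(big,((0,600-big.shape[0]),(0,0),(0,0))))
cv2.imwrite('pics/'+sys.argv[6],np.hstack(out)); print(np.hstack(out).shape)
E
python3 ov.py 662.7 -105.4 662.7 -104.6 150 ov1.png
```

```text
(600, 760, 3)
```

View pics/ov1.png

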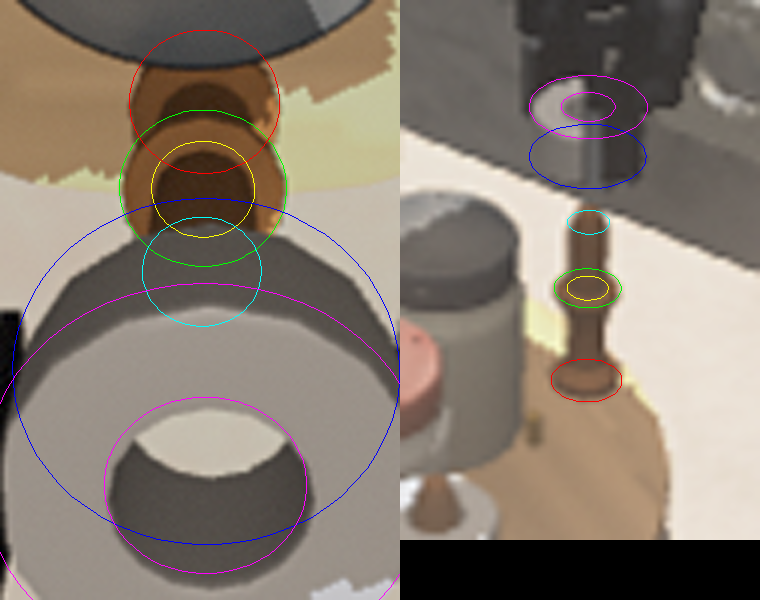

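The scene overlay matches the post very well. In the wrist view both the ring and post circles sit about 1 mm outward of prediction, so their relative error is below 1 mm. I'll nudge by about -1 mm in y and lower slowly.

```bash
python3 -m pendant '[[[0,-1,0,0,30],[0,0,-10,0,30],[0,0,-10,0,30],[0,0,-10,0,30],[0,0,-10,0,30],[0,0,-8,0,30],[0,0,0,0,30],[0,0,0,0,30]]]'
```

```text
time_s: 9.88
eef_pos: [0.6625, -0.1052, 0.1016]
eef_rot: [0.0, 0.237, 0.971, -0.0]
wrist_force: [-0.5, 0.6, -0.5]
opening: 0.484
```

```bash
python3 -m pendant '[[[0,0,-4,0,30],[0,0,-3,0,30],[0,0,-2,0,30],[0,0,0,0,30]]]' && python3 -m pendant '[[[0,0,-1,0,30],[0,0,0,0,30],[0,0,0,0,30]]]'
```

```text
time_s: 10.38
eef_pos: [0.6622, -0.1051, 0.092]
eef_rot: [-0.0, 0.237, 0.971, 0.0]
wrist_force: [-0.9, -0.2, -0.6]
opening: 0.49
time_s: 10.75
eef_pos: [0.6623, -0.1051, 0.0913]
eef_rot: [0.0, 0.237, 0.971, -0.0]
wrist_force: [0.9, 0.3, -1.0]
opening: 0.485
```

```bash
python3 -m pendant '[[[0,0,-1,0,30],[0,0,0,0,30],[0,0,0,0,30]]]' && python3 -m pendant '[[[0,0,-1,0,30],[0,0,0,0,30],[0,0,0,0,30]]]'; python3 ov.py 662.7 -105.4 662.3 -105.1 89 ov2.png
```

```text
time_s: 11.12
eef_pos: [0.6622, -0.1051, 0.0902]
eef_rot: [-0.0, 0.237, 0.971, 0.0]
wrist_force: [0.8, -1.1, -0.8]
opening: 0.484
time_s: 11.5
eef_pos: [0.6624, -0.1051, 0.0898]
eef_rot: [0.0, 0.237, 0.971, -0.0]
wrist_force: [-2.0, -0.5, 3.6]
opening: 0.488
(600, 760, 3)
```

View pics/ov2.png

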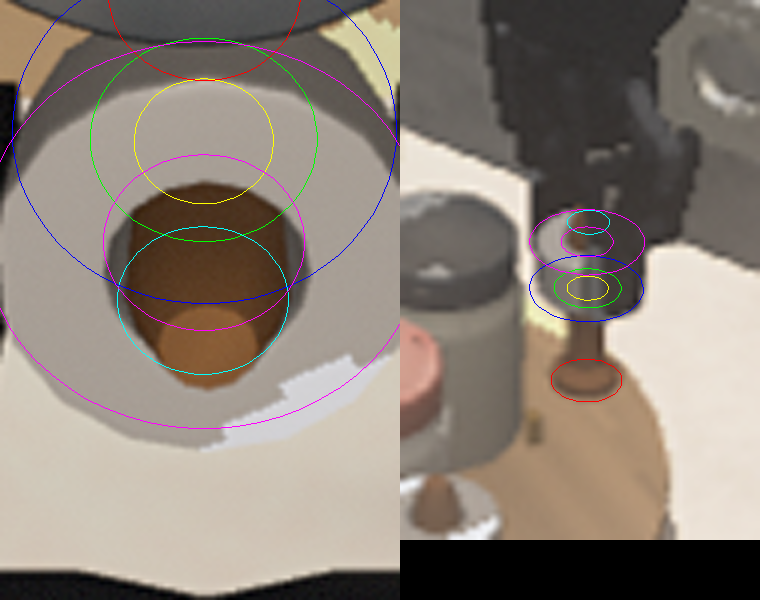

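The pin is through the bore and contact shows at 3.6 N, so the ring is on the shoulder. Releasing.

```bash
python3 -m pendant '[[[0,0,0,0,50],[0,0,0,0,60],[0,0,0,0,75],[0,0,0,0,85],[0,0,0,0,85],[0,0,0,0,85]]]'
python3 - <<'E'
from h import *
c=cam('wrist','w5.png')
for t in ['sample_ring','empty_post']: print(t,find('wrist',c,t))
c=cam('scene','s5.png')
for t in ['sample_ring','empty_post','axis']: print(t,find('scene',c,t))
E
```

```text
time_s: 12.35
eef_pos: [0.6623, -0.1051, 0.0893]
eef_rot: [-0.0, 0.237, 0.971, -0.0]
wrist_force: [0.2, -0.1, -0.4]
opening: 0.994
sample_ring [([665.0, -106.3, 91.8], 0.9)]
empty_post [([667.8, -109.1, 91.2], 0.81)]
sample_ring [([664.6, -102.4, 90.8], 0.74)]
empty_post [([665.9, -100.2, 91.9], 0.73)]
axis [([553.4, -49.2, 92.7], 0.65)]
```

View pics/w5.png

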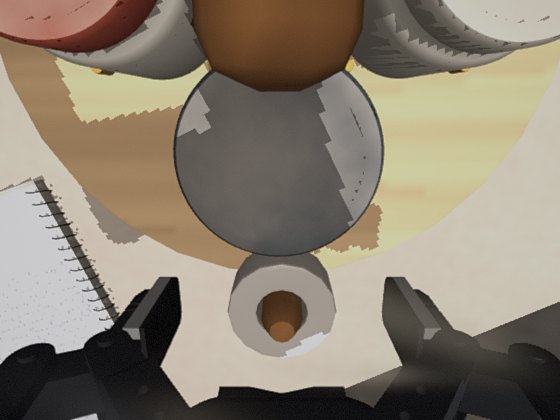

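The ring is seated over the pin at (282,312) and released. Next: rise, then go over the handle.

```bash
python3 -m pendant '[[[0,0,15,0,85],[0,0,35,0,85],[0,0,45,0,85],[0,0,45,0,85],[0,0,20,0,85],[0,0,0,0,85]]]' && python3 -m pendant '[[[-18,9,0,0,85],[-30,15,0,0,85],[-30,15,0,0,85],[-20,11,0,0,85],[-10,5,0,0,85],[0,0,0,0,85],[0,0,0,0,85],[0,0,0,0,85]]]'
python3 - <<'E'
from h import *
st()
c=cam('wrist','w6.png')
for t in ['handle','grip','axis']: print(t,find('wrist',c,t))
c=cam('top')
for t in ['sample_ring','empty_post','axis','front']: print(t,find('top',c,t))
E
```

```text
time_s: 13.45
eef_pos: [0.6631, -0.1053, 0.2512]
eef_rot: [0.002, 0.237, 0.971, -0.0]
wrist_force: [0.5, -0.2, -0.5]
opening: 0.996
time_s: 14.45
eef_pos: [0.5547, -0.0505, 0.249]
eef_rot: [-0.0, 0.237, 0.971, -0.0]
wrist_force: [-0.3, -0.3, 0.2]
opening: 1.0
14.45 [ 0.5547 -0.0505  0.249 ] R [[-0.887, 0.461, -0.0], [0.461, 0.887, -0.0], [0.0, -0.0, -1.0]] f [-0.3 -0.3  0.2] 1.0003189267604695 [-0.3   0.13  1.63 -0.    1.38 -1.4 ]
handle [([554.5, -51.9, 172.4], 0.61)]
grip [([553.7, -52.1, 191.6], 0.86)]
axis [([552.8, -48.9, 87.7], 0.7), ([504.6, -27.2, 42.9], 0.3)]
sample_ring []
empty_post [([663.0, -108.0, 87.1], 0.73)]
axis [([555.3, -49.9, 87.6], 0.97)]
front [([436.7, -80.3, 85.7], 0.72)]
```

View pics/w6.png

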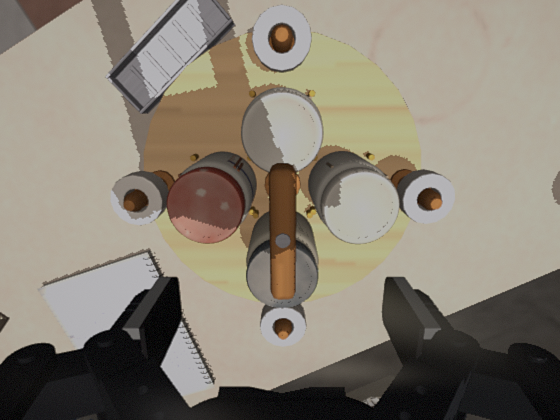

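The handle is centred at (283,240) and parallel to the jaws, and all jars are upright. Descend 80 mm and close.

```bash
python3 -m pendant '[[[0,0,-25,0,85],[0,0,-30,0,85],[0,0,-20,0,85],[0,0,-5,0,60],[0,0,0,0,30],[0,0,0,0,10],[0,0,0,0,0],[0,0,0,0,0]]]' && python3 -m pendant '[[[0,0,0,0,0],[0,0,0,0,0],[0,0,0,0,0]]]'
```

```text
time_s: 15.9
eef_pos: [0.5551, -0.05, 0.1705]
eef_rot: [0.001, 0.237, 0.971, 0.0]
wrist_force: [-0.2, 1.9, 4.7]
opening: 0.177
time_s: 16.27
eef_pos: [0.5551, -0.05, 0.1705]
eef_rot: [0.001, 0.237, 0.971, 0.0]
wrist_force: [-0.2, 1.6, 6.5]
opening: 0.177
```

Gripped. Turning -139° smoothly.

```bash
python3 -m pendant '[[[0,0,0,-1,0],[0,0,0,-2,0],[0,0,0,-3,0],[0,0,0,-4,0],[0,0,0,-4,0],[0,0,0,-4,0],[0,0,0,-4,0],[0,0,0,-4,0]]]' && python3 -m pendant '[[[0,0,0,-4,0],[0,0,0,-4,0],[0,0,0,-4,0],[0,0,0,-4,0],[0,0,0,-4,0],[0,0,0,-4,0],[0,0,0,-4,0],[0,0,0,-4,0]]]' && python3 -m pendant '[[[0,0,0,-4,0],[0,0,0,-4,0],[0,0,0,-4,0],[0,0,0,-4,0],[0,0,0,-4,0],[0,0,0,-4,0],[0,0,0,-4,0],[0,0,0,-4,0]]]' && python3 -m pendant '[[[0,0,0,-4,0],[0,0,0,-4,0],[0,0,0,-4,0],[0,0,0,-4,0],[0,0,0,-4,0],[0,0,0,-4,0],[0,0,0,-4,0],[0,0,0,-3,0]]]' && python3 -m pendant '[[[0,0,0,-3,0],[0,0,0,-3,0],[0,0,0,-2,0],[0,0,0,-1,0],[0,0,0,-1,0],[0,0,0,0,0],[0,0,0,0,0],[0,0,0,0,0]]]'
python3 - <<'E'
from h import *
st()
t=cam('top','t7.png')
for k in ['sample_ring','empty_post','axis','front','jar0','jar1','jar2','jar3']: print(k,find('top',t,k))
c=cam('scene','s7.png')
for k in ['sample_ring','empty_post','axis','front']: print(k,find('scene',c,k))
cv2.imwrite('pics/mix7.png',np.hstack([cv2.resize(i[:,:,::-1],(400,480),interpolation=cv2.INTER_CUBIC) for i in (t['img'][160:310,210:335],c['img'][80:380,150:400])]))
E
```

```text
time_s: 17.27
eef_pos: [0.555, -0.0501, 0.1705]
eef_rot: [0.001, 0.451, 0.893, 0.0]
wrist_force: [0.0, 2.6, 5.7]
opening: 0.171
time_s: 18.27
eef_pos: [0.5549, -0.0501, 0.1705]
eef_rot: [0.001, 0.679, 0.734, 0.0]
wrist_force: [-0.5, 2.1, 6.7]
opening: 0.177
time_s: 19.27
eef_pos: [0.5548, -0.0501, 0.1705]
eef_rot: [0.001, 0.855, 0.518, 0.001]
wrist_force: [-1.7, 1.7, 6.8]
opening: 0.179
time_s: 20.27
eef_pos: [0.5548, -0.05, 0.1705]
eef_rot: [0.0, 0.963, 0.271, 0.001]
wrist_force: [-1.5, 2.1, 7.5]
opening: 0.175
time_s: 21.28
eef_pos: [0.5548, -0.05, 0.1705]
eef_rot: [0.0, 0.982, 0.187, 0.001]
wrist_force: [-0.8, 3.1, 7.6]
opening: 0.175
21.275 [ 0.5548 -0.05    0.1705] R [[0.93, 0.367, 0.001], [0.367, -0.93, -0.0], [0.001, 0.001, -1.0]] f [-0.8  3.1  7.6] 0.17515432822929758 [-0.3   0.2   1.71  0.    1.23  0.89]
sample_ring [([444.5, -95.1, 87.8], 0.54)]
empty_post [([441.8, -96.7, 84.2], 0.68)]
axis [([553.0, -50.3, 89.5], 0.68)]
front [([436.1, -77.9, 87.5], 0.75), ([439.4, -97.1, 88.3], 0.62)]
jar0 [([532.6, 3.8, 38.8], 0.76), ([502.1, -73.0, 46.0], 0.7)]
jar1 [([532.6, 3.8, 38.8], 0.76), ([502.1, -73.0, 46.0], 0.7)]
jar2 [([532.6, 3.8, 38.8], 0.76), ([502.1, -73.0, 46.0], 0.7)]
jar3 [([532.6, 3.8, 38.8], 0.76), ([502.1, -73.0, 46.0], 0.7)]
sample_ring [([439.4, -92.0, 87.5], 0.74)]
empty_post [([439.4, -93.6, 93.6], 0.78)]
axis [([549.6, -50.9, 91.6], 0.91)]
front [([555.3, -47.9, 186.6], 0.73), ([553.9, -48.9, 91.3], 0.58)]
```

View pics/mix7.png

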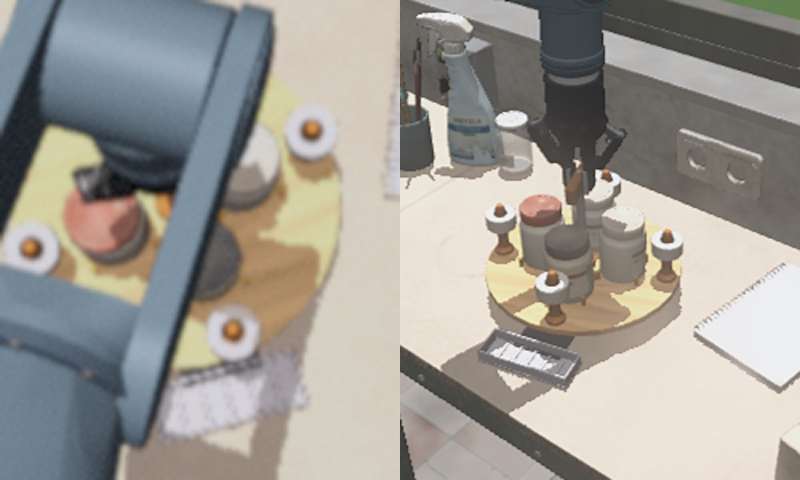

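Ring and jars are fine, and the post is about 7.6° short of the tray line. (I turned 131° so far.) Finishing the turn.

```bash
python3 -m pendant '[[[0,0,0,-1,0],[0,0,0,-2,0],[0,0,0,-2,0],[0,0,0,-1.6,0],[0,0,0,-1,0],[0,0,0,0,0],[0,0,0,0,0],[0,0,0,0,0]]]' && python3 -m pendant '[[[0,0,0,0,0],[0,0,0,0,0],[0,0,0,0,0],[0,0,0,0,0]]]'
python3 - <<'E'
from h import *
st()
t=cam('top')
for k in ['sample_ring','empty_post','axis','front']: print(k,find('top',t,k))
c=cam('scene')
for k in ['sample_ring','empty_post','axis','jar0']: print(k,find('scene',c,k,k=4))
w=cam('wrist')
for k in ['sample_ring','empty_post','front']: print(k,find('wrist',w,k))
cv2.imwrite('pics/mix8.png',np.hstack([cv2.resize(i[:,:,::-1],(400,480),interpolation=cv2.INTER_CUBIC) for i in (t['img'][160:310,210:335],c['img'][80:380,150:400])]))
E
```

```text
time_s: 22.98
eef_pos: [0.5547, -0.05, 0.1705]
eef_rot: [0.0, 0.993, 0.122, 0.001]
wrist_force: [-1.6, 2.5, 7.0]
opening: 0.175
time_s: 23.48
eef_pos: [0.5548, -0.0499, 0.1705]
eef_rot: [0.0, 0.993, 0.122, 0.001]
wrist_force: [-1.7, 1.5, 6.5]
opening: 0.179
23.475 [ 0.5548 -0.0499  0.1705] R [[0.97, 0.241, 0.001], [0.241, -0.97, -0.0], [0.001, 0.0, -1.0]] f [-1.7  1.5  6.5] 0.17907234769737845 [-0.3   0.2   1.71  0.    1.23  1.02]
sample_ring [([435.9, -81.3, 86.7], 0.77), ([436.9, -82.0, 86.4], 0.17)]
empty_post [([437.6, -81.0, 89.5], 0.69)]
axis [([553.0, -49.6, 85.7], 0.57)]
front [([436.4, -77.9, 85.1], 0.85)]
sample_ring [([434.0, -75.2, 90.6], 0.75)]
empty_post [([438.6, -78.5, 92.9], 0.76)]
axis [([553.3, -50.7, 90.6], 0.88)]
jar0 [([568.8, -105.0, 42.1], 0.94), ([542.1, 3.9, 43.5], 0.93), ([610.4, -33.5, 44.5], 0.8), ([499.0, -61.0, 44.4], 0.57)]
sample_ring []
empty_post []
front []
```

View pics/mix8.png

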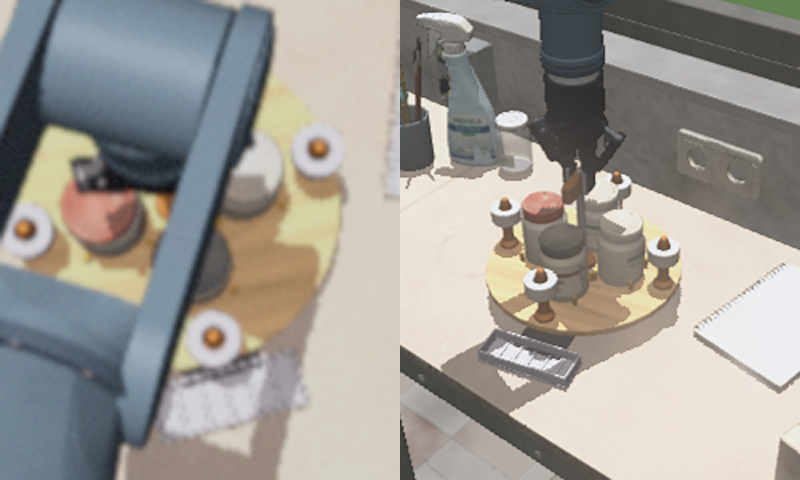

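The post is within a few mm of the front point, the jars are upright, and the grip is holding. Handing in.

```bash
python3 -c "
from bench import order,monitor
print(order.hand_in())"
```

```text
the job is handed in; nothing more can be done
None
```

I lowered the white ring over the empty post, let it go, then turned the carousel by its handle about -139° until that post was in line with the drip tray. I handed in at about 23.5 s of the 67 s, still gripping the handle. The hand-in gave no verdict.

**Ring:** it touched the shoulder at 3.6 N and the wrist view showed it over the pin after release. In the last top view, ring and post agreed to about 2 mm. The last scene view put them about 6 mm apart (5 mm of it horizontal), which is within the detectors' roughly 4 mm errors.

**Alignment:** in the last top view the post was about 3 mm from the front point, against the 18 mm allowed.

**Carousel and jars:** the tool was still. The fingers were stopped on the bar, although the grip force itself isn't measured. The jars looked upright, at 55–59 mm from the axis.

**Not confirmed:** the wrist camera found nothing in the last check, because the ring and post were out of its view.

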